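# Zero the filter photometer on green

## Task

Get the bench photometer ready on its green filter: push the tab of the filter dial round with a fingertip until it clicks in at the green disc, and press the partly open cuvette cover down until it is fully shut. Only when both are done, push the orange zero key all the way down and let it go. Do not grasp or lift anything: leave the cuvette in its well and everything else on the bench where it stands.

Things in the scene. Friction and masses are not known exactly. Their poses are not given: they have to be found in the camera images.
- photometer: White and blue-grey photometer fixed on the bench, 280 mm deep (x), 360 mm wide (y). Origin: centre of underside, at bench level; x to its rear, y to its left as seen from its keypad front, z up. Flat top (deck) 85 mm high, sloping 12 degrees down in front of x -70 mm. Dial axis at x 24, y 85 mm; display head behind the cover: x 82 to 138, y -172 to -8 mm, top 40 mm above deck.
- dial_centre (a point): Top centre of the filter dial, on its vertical axis, 23 mm above the deck. Dark cap of 34 mm radius on a flat bezel (93 mm radius, 1.5 mm high). One tab stands out radially from 34 to 70 mm from the axis, 9 mm thick, 6 to 26 mm above the deck; round the cap there is room for a finger on either side of it.
- dial (a joint): Angle of the dial, rad: 0 when the tab points straight to the photometer's front (-x), growing anticlockwise seen from above; end stops at about +-2.02. Seven click positions 0.628 rad (36 degrees) apart, -1.885 to 1.885, a disc at each; it starts at or near one of the middle three (white, black, grey). Leaving a click takes 3 to 5 N at 55 mm from the axis; past half a step it springs on to the next.
- tab_tip (a point): Outer end of the dial's tab, 70 mm from the axis, half-way up the tab (16 mm above the deck). A white line along the tab's top points at the selected disc.
- disc_green: Green disc that marks the green filter: 20 mm across, on the bezel, 82 mm from the dial's axis (12 mm beyond the tab's end when selected), its top 3.5 mm above the deck. Origin: centre of its underside. Red, yellow and blue discs mark other filters; green may be at any of the four outer click positions, two or three steps either side of the front.
- cover (a joint): Angle of the cuvette cover, rad: 0 shut on the deck, growing as its front rises; starts 0.35 to 0.65. Blue-grey hollow hood, 60 mm (x) by 56 mm (y), 24 mm high shut. Hinge along y at its rear lower edge: photometer x 45, y -95 mm, 1 mm above the deck. Friction hinge: it stays where it is left; about 1 N down at the lip moves it.
- cover_lip (a point): Top face of the cover's dark thumb lip, 66 mm in front of the hinge and 9 mm above the deck when shut. The lip is 36 mm wide, 5 mm thick, and reaches from the hood's front wall (60 mm from the hinge) to 72 mm. To shut the cover, press on the lip or on the hood's front top edge (60 mm from the hinge, 25 mm above the deck when shut), going forward and down with it along its arc; pressing straight down can bind.
- zero_key (a joint): Travel of the orange zero key, m: 0 released, 0.005 fully down (about 4 N); a spring returns it.
- zero_key_top (a point): Centre of the top of the round orange zero key, 24 mm across, on the photometer's sloping front at right. Its top stands 9 mm above a grey collar of 40 mm diameter, itself 5 mm above the panel. It moves at right angles to the panel (12 degrees from vertical).
- cuvette_top (a point): Top centre of the clear cuvette, 12.5 mm square, 44 mm tall, loose in its well under the cover with 16 mm standing above the deck.
- amber_bottle: Amber bottle, white cap, 52 mm across, 100 mm tall, on the bench at one side of the photometer. Origin: centre of its underside.
- reagent_bottle: White jar, blue cap, 48 mm across, 85 mm tall, on the bench at the other side of the photometer. Origin: centre of its underside.
- vial: Small vial with purple cap, 22 mm across, 34 mm tall, standing on the deck between dial and display head. Origin: centre of its underside.
- beaker: Small glass beaker, 44 mm across, 50 mm tall, on the bench in front of the photometer at right. Origin: centre of its underside.
- pipette: Micropipette lying on the bench in front of the photometer, about 240 mm long (its x), 28 mm high. Origin: near its middle, at bench level.
- tube_rack: Yellow rack of capped tubes, 70 by 160 mm, 94 mm tall, on the bench at left. Origin: centre of its underside.
- tissue_roll: Standing white tissue roll, 100 mm across, 90 mm tall, on the bench at right. Origin: centre of its underside.

How it is judged:
By the outcome, as a careful person would: the job done as asked, in the order asked, and still so for the second after the job is handed in, with the robot touching nothing.
It also fails if it takes over 64 s, if anything falls off the work surface, if the arm or the gripper's body presses on something with over 40 N, if the wrist force passes 120 N, or if a joint passes its speed limit or range.

## Robot

A 6-joint arm with a two-finger parallel gripper is mounted at the origin on the work surface. World frame = base frame: x ahead of the robot, y to its left, z up, the work surface at z = 0. Lengths are in m, angles in degrees, forces in N, time in s.
With the tool pointing down it reaches from about 0.3 to 0.75 m from the base axis. Payload 8.5 kg.
Tool frame: the origin (TCP) lies on the centre line of the jaws, within the pads' length; the fingertips stand env.tips_ahead ahead of it and the grasp point (between the pads) lies 8 mm behind it (env.tips_ahead is the distance from the TCP to the fingertips, in m); z points along the fingers, y is the direction in which the jaws open and shut (so a half turn about z gives the same grasp; the last joint's range is limited). The gripper opens to 85 mm and grips with 20 to 120 N. Pads are 22 mm wide; open, the fingers measure 114 mm over their backs; the gripper's body (76 mm by 85 mm) begins 54 mm behind the grasp point. The pads swing forward as they close: fully open they stand 13 mm farther back than shut.
Start: joints at [51.664, 21.807, 74.336, -0, 83.858, -12.336], TCP at [0.241, 0.494, 0.242] pointing down, gripper open.
Joint ranges: [-178.18, 178.18], [-50.72, 133.34], [12.68, 142.11], [-81.47, 261.47], [9.98, 163.14], [-165.26, 165.26]. Speed limits (degrees/s): [136.94, 136.94, 180, 180, 180, 180].

## Interface

Orientations are given as a 3x3 rotation matrix whose columns are the frame's x, y, z axes.
In Python, from rig import env gives the robot as it stands.
- The arm moves only by the tool servo_tool, never from a script. Its argument "commands" is a list of rows, each an object with "linear": the shift along the tool's x, y, z in mm, a list of three; "angular": the turn, a rotation vector about the tool's x, y, z in degrees, a list of three; "gripper": the opening, from -1 (shut) to 1 (fully open). In form: [{"linear": [x, y, z], "angular": [rx, ry, rz], "gripper": gripper}, ...]. A call has 1 to 20 rows; each row is the pose to reach, as a shift and turn from the pose commanded when the call began, along the tool's axes at that moment; what a row does not reach only later rows make up. A row lasts 1/10 s, in which the tool goes at most 50 mm and 8.59 degrees, less where a joint would pass 70% of its speed; a pose out of reach is approached as far as the arm can. A call with a gripper value outside its range is refused whole. The fingers move at their own pace and stop on an object; "force" is the grip in N (left out, the last holds). Time passes only in rows, so rows that repeat a pose let the fingers close. It gives the time, the measured TCP pose, the force and the opening at its end, in the units of the state.
- env.observe(): the state, without advancing time (a new reading comes with each control period).
- env.get_image(name): name is "scene" or "top" or "wrist"; returns a dict with "frame" (420x560x3 uint8, blue, green, red), "fx", "fy", "cx", "cy" (pixels), "cam_to_world" (4x4, takes a point from camera to world coordinates); the wrist camera has in their place "T_tool_cam" (4x4, takes a point from camera to tool coordinates, whose origin is the TCP and whose axes are the flange's). Camera axes: x right, y up, looking along -z (the intrinsics and any distortion apply to the point x, -y, -z); pixel columns grow to the right and rows downward; lengths in m; the calibration is good to about 2 mm. The wrist camera is an equidistant fisheye: a pixel r from the principal point sees the ray r / f radians off the axis. A picture is of the moment at which its call begins: read the wrist's pose just before it. There is no depth.
- env.close_job(): hands the job in, once; it reports no verdict.
Trained networks look in a picture, given as the dict that the camera call returned (one of the last four; its "shot" number tells which), for a name from the list of things; names that differ only in an ending like _2 or _b are one class to them, and where a whole thing is asked for, a point or a joint stands for the part that bears it (a point fixed in the world has none). Each returns a list of dicts, best first, with "confidence" (0 to 1); they miss things now and then, are a little off and sometimes report something else, mostly with a low value. They report only what shows in the picture. A call takes as long as a camera call.
- env.trace(picture, query): "pixels" (420x560 bool, what is visible of it) and "extent" ([left, top, right, bottom] in pixels, round what is visible of it).
The state is a dict: "time_s": time; "q": joint angles; "qvel": joint speeds; "joint_efforts": joint torques, N m; "position": TCP position; "tool_rot": TCP orientation; "ft_force": force on the tool from outside, world axes, zero at the start; "wrist_torque": the same for the moment, N m; "grip_width": finger opening in m.
Only numpy, scipy, OpenCV 4.12 (cv2) and the standard library are available. Lean on these libraries where they do the work, as an engineer would, in place of code of your own. Each camera call takes 0.05 s, during which the arm holds its last target.

## Working session

There is one attempt and no reset: what is moved stays moved. The work goes in short steps, Python scripts to look and compute and a tool call to move; the robot and the scene stay as the last step left them, time stands still between calls to the robot, and variables do not carry over. Pictures are saved under pics/ and viewed, and the job is handed in when it is done.

Besides the shell and the picture viewer there is one more tool, called after "Emit:" by a JSON object that holds its "fn" and its "kwargs", one argument or row to a line. servo_tool: Moves the arm, as the interface text tells. Its arguments: {"type":"object","properties":{"commands":{"type":"array","items":{"type":"object","properties":{"linear":{"type":"array","items":{"type":"number"}},"angular":{"type":"array","items":{"type":"number"}},"gripper":{"type":"number"}}}},"force":{"type":"number"}},"required":["commands"]}

```bash
ls; mkdir -p pics; python3 - <<'E'
from rig import env
import cv2,numpy as np
np.set_printoptions(precision=4,suppress=True)
print(env.tips_ahead)
s=env.observe();print(s)
for n in ["scene","top"]:
    p=env.get_image(n);cv2.imwrite(f"pics/{n}0.png",p["frame"]);print(n,p["fx"],p["fy"],p["cx"],p["cy"]);print(p["cam_to_world"])
E
```

```text
pics
0.011
{'time_s': 0.0, 'q': array([ 51.6644,  21.8416,  74.3868,  -0.0007,  83.8568, -12.3359]), 'qvel': array([ 0.0895,  0.0134, -0.0284,  0.0418,  0.0352,  0.0489]), 'joint_efforts': array([ -0.0009, -44.8475, -23.1273,  -0.0003,   0.0049,  -0.    ]), 'position': array([0.2409, 0.4941, 0.2417]), 'tool_rot': array([[-0.8988,  0.4384, -0.0009],
       [ 0.4384,  0.8988, -0.0012],
       [ 0.0003, -0.0015, -1.    ]]), 'ft_force': array([ 0.6676, -0.0324, -0.0907]), 'wrist_torque': array([ 0.0243, -0.0248, -0.0043]), 'grip_width': 0.0855373896590562}
scene 416.67096732782335 416.67096732782335 285.58757639690225 205.57943912925094
[[ 0.3325 -0.7733  0.5399  1.1379]
 [ 0.943   0.2623 -0.205  -0.2225]
 [ 0.0169  0.5772  0.8164  0.9992]
 [ 0.      0.      0.      1.    ]]
top 540.5923157602406 540.5923157602406 273.7387471705906 203.49903141082427
[[-0.0514  0.9767 -0.2082  0.1977]
 [-0.9987 -0.0496  0.0142  0.0109]
 [ 0.0036  0.2086  0.978   1.5933]
 [ 0.      0.      0.      1.    ]]
```

View pics/scene0.png

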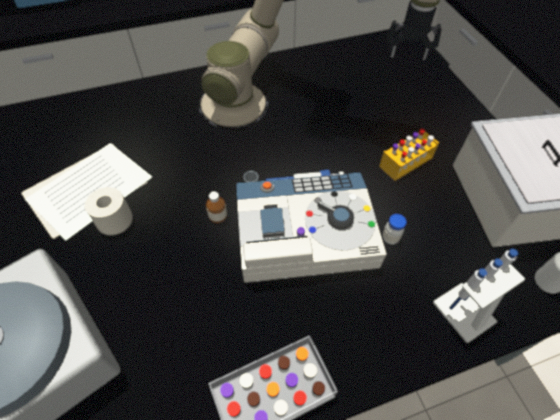

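View pics/top0.png

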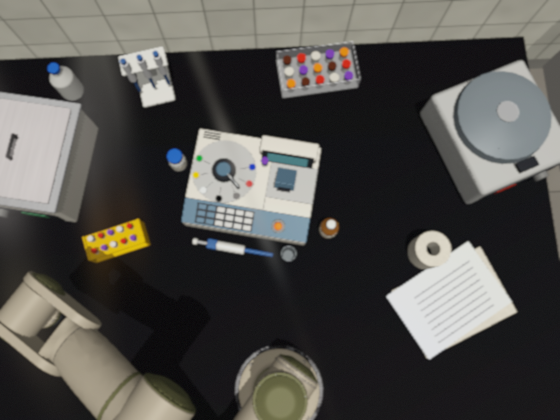

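```bash
cat > h.py <<'E'
from rig import env
import cv2,numpy as np
np.set_printoptions(precision=4,suppress=True)
def proj(p,X):
    X=np.atleast_2d(X);T=np.linalg.inv(p["cam_to_world"]);c=X@T[:3,:3].T+T[:3,3]
    return np.c_[p["cx"]+p["fx"]*c[:,0]/-c[:,2],p["cy"]-p["fy"]*c[:,1]/-c[:,2]]
def ray(p,uv,z):
    d=np.array([(uv[0]-p["cx"])/p["fx"],-(uv[1]-p["cy"])/p["fy"],-1.]);M=p["cam_to_world"]
    d=M[:3,:3]@d;o=M[:3,3];return o+d*(z-o[2])/d[2]
E
python3 - <<'E'
from h import *
for n,(x0,y0,x1,y1) in dict(top=(175,120,345,270),scene=(190,160,410,290)).items():
    p=env.get_image(n);f=p["frame"]
    for q in ["photometer","dial","tab_tip","disc_green","cover","cover_lip","zero_key","zero_key_top","vial","amber_bottle","beaker","pipette","reagent_bottle"]:
        for r in env.trace(p,q)[:2]:
            ys,xs=np.nonzero(r["pixels"]); print(n,q,round(r["confidence"],2),np.round(r["extent"]),xs.mean().round(1),ys.mean().round(1),len(xs))
    k=min(800/(x1-x0),600/(y1-y0));cv2.imwrite(f"pics/{n}z.png",cv2.resize(f[y0:y1,x0:x1],None,fx=k,fy=k,interpolation=cv2.INTER_CUBIC));print(n,k)
E
```

```text
top photometer 0.7 [181. 131. 319. 247.] 251.7 186.0 12227
top dial 0.9 [212. 159. 241. 188.] 224.3 171.1 499
top tab_tip 0.76 [213. 157. 240. 186.] 223.8 170.4 506
top tab_tip 0.49 [271. 222. 280. 230.] 277.1 226.0 36
top cover 0.55 [273. 166. 297. 192.] 285.5 179.2 472
top cover_lip 0.66 [275. 168. 297. 192.] 285.0 179.5 440
top zero_key 0.58 [271. 222. 281. 232.] 277.8 225.6 46
top zero_key_top 0.55 [273. 222. 284. 228.] 277.4 225.5 52
top amber_bottle 0.69 [ 83. 218. 149. 261.] 115.8 241.0 1762
top amber_bottle 0.57 [319. 217. 338. 237.] 328.1 227.4 273
top beaker 0.67 [281. 244. 299. 262.] 288.2 252.9 178
top pipette 0.69 [193. 240. 272. 256.] 227.3 246.8 468
top reagent_bottle 0.71 [274. 168. 298. 192.] 285.5 179.7 464
top reagent_bottle 0.54 [169. 150. 187. 171.] 176.4 159.5 334
top 4.0
scene photometer 0.76 [234. 173. 386. 284.] 306.6 227.0 13339
scene photometer 0.49 [245. 174. 259. 183.] 250.1 176.6 138
scene dial 0.72 [318. 200. 353. 229.] 337.7 215.4 630
scene tab_tip 0.95 [316. 199. 353. 231.] 337.4 215.3 617
scene tab_tip 0.39 [205. 192. 229. 222.] 216.2 208.0 467
scene cover 0.73 [258. 204. 285. 233.] 271.6 218.5 609
scene cover 0.25 [384. 214. 408. 244.] 394.1 228.5 516
scene cover_lip 0.65 [260. 204. 284. 233.] 271.3 219.1 608
scene cover_lip 0.33 [242. 173. 259. 183.] 250.3 176.6 145
scene zero_key 0.54 [382. 214. 403. 245.] 393.7 229.1 458
scene vial 0.66 [300. 226. 304. 234.] 300.7 230.8 55
scene amber_bottle 0.94 [204. 192. 228. 221.] 216.0 207.9 486
scene beaker 0.56 [243. 172. 260. 183.] 250.3 176.5 133
scene beaker 0.49 [315. 202. 353. 226.] 337.5 215.3 621
scene pipette 0.61 [266. 170. 330. 178.] 305.9 174.8 244
scene reagent_bottle 0.8 [385. 212. 406. 243.] 394.0 228.3 459
scene 3.6363636363636362
```

View pics/topz.png

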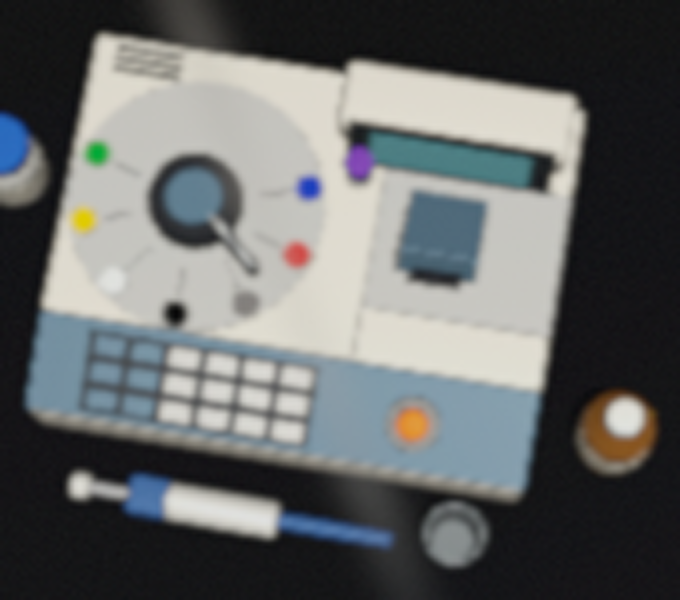

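View pics/scenez.png

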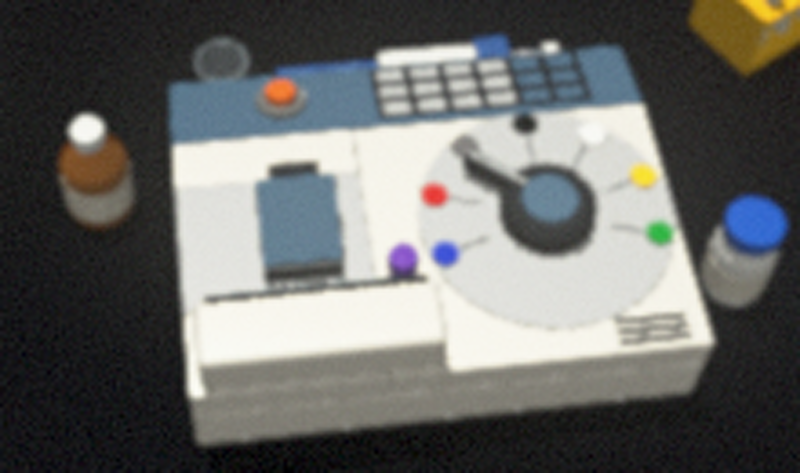

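```bash
cat > fit.py <<'E'
from h import *
from scipy.optimize import least_squares
T=np.array([[97,153],[83,220],[113,280],[175,313],[246,303],[297,255],[309,187]]);S=np.array([[659,233],[643,176],[592,132],[525,122],[466,146],[434,195],[445,254]])
kT,kS=4.,800/220
fT=lambda a:(np.array(a)+.5)/kT-.5+[175,120]
fS=lambda a:(np.array(a)+.5)/kS-.5+[190,160]
a=np.arange(-3,4)*np.pi/5
L=np.c_[24-82*np.cos(a),85-82*np.sin(a),88.5+0*a]/1000
def W(v,P):
    c,s=np.cos(v[2]),np.sin(v[2]);P=np.atleast_2d(P);return np.c_[v[0]+c*P[:,0]-s*P[:,1],v[1]+s*P[:,0]+c*P[:,1],P[:,2]]
pt,ps=env.get_image("top"),env.get_image("scene")
def solve(t,s):
    r=lambda v:np.r_[(proj(pt,W(v,L))-fT(T)).ravel()*t,(proj(ps,W(v,L))-fS(S)).ravel()*s]
    q=least_squares(r,[.5,0,0]);return q.x,q.cost
for t,s in ((1,0),(0,1),(1,1)):
    v,c=solve(t,s);print(v,np.degrees(v[2]),c)
    for nm,P in dict(corner_fl=(-140,180,70),rear_l=(140,180,85),rear_r=(140,-180,85),head=(138,-172,125)).items():
        print(nm,((proj(pt,W(v,np.array(P)/1e3))-[175,120]+.5)*4-.5).round(),((proj(ps,W(v,np.array(P)/1e3))-[190,160]+.5)*kS-.5).round())
np.save("v.npy",v)
# key: triangulate
def tri(u,w):
    r=lambda X:np.r_[(proj(pt,X)-fT(u)).ravel(),(proj(ps,X)-fS(w)).ravel()];q=least_squares(r,[.5,0,.1]);return q.x,q.cost
def loc(X):
    c,s=np.cos(v[2]),np.sin(v[2]);d=X[:2]-v[:2];return np.array([c*d[0]+s*d[1],-s*d[0]+c*d[1],X[2]])*1e3
for nm,u,w in (("key",(412,425),(280,91)),("tabtip",(253,269),(463,150)),("lip",(436,280),(293,170)),("vial",(360,162),(403,257))):
    X,c=tri(u,w);print(nm,X,c,loc(X))
X=ray(pt,fT((253,269)),.111);l=loc(X)-[24,85,0];print("tab ang",np.degrees(np.arctan2(-l[1],-l[0])),np.hypot(l[0],l[1]))
X=ray(ps,fS((463,150)),.111);l=loc(X)-[24,85,0];print("tab ang",np.degrees(np.arctan2(-l[1],-l[0])),np.hypot(l[0],l[1]))
E
python3 fit.py
```

```text
[ 0.5807  0.0502 -0.2177] -12.472815340829051 0.05535852992437491
corner_fl [[ 26. 407.]] [[622.  47.]]
rear_l [[99. 34.]] [[717. 346.]]
rear_r [[583. 112.]] [[191. 400.]]
head [[577.  95.]] [[199. 368.]]
[ 0.5784  0.0496 -0.2165] -12.40692481533842 0.36396943397022996
corner_fl [[ 27. 411.]] [[620.  45.]]
rear_l [[99. 37.]] [[715. 344.]]
rear_r [[584. 114.]] [[189. 398.]]
head [[578.  98.]] [[197. 365.]]
[ 0.5796  0.0498 -0.2171] -12.439574002074067 1.6489872988875702
corner_fl [[ 26. 409.]] [[621.  46.]]
rear_l [[99. 35.]] [[716. 345.]]
rear_r [[584. 113.]] [[190. 399.]]
head [[577.  97.]] [[198. 367.]]
key [ 0.4526 -0.0194  0.0894] 0.08972845797226754 [-109.0568  -94.9144   89.3703]
tabtip [0.5648 0.0853 0.1132] 0.8140158730626378 [-22.082   31.5438 113.2258]
lip [ 0.5487 -0.0406  0.1236] 0.024551315701197264 [-10.747  -94.8721 123.5527]
vial [0.6386 0.0087 0.1187] 0.0027978009413670893 [ 66.44   -27.451  118.6629]
tab ang 48.21283054621084 67.86652763910676
tab ang 49.24005190366571 73.04195320116305
```

Emit:
{"fn": "servo_tool", "kwargs": {
  "commands": [
    {"linear":[-32,-14,0],"angular":[0,0,0],"gripper":-1},
    {"linear":[-64,-27,0],"angular":[0,0,-1],"gripper":-1},
    {"linear":[-96,-41,0],"angular":[0,0,-2],"gripper":-1},
    {"linear":[-128,-54,0],"angular":[0,0,-3],"gripper":-1},
    {"linear":[-160,-68,0],"angular":[0,0,-4],"gripper":-1},
    {"linear":[-192,-82,2],"angular":[0,0,-5],"gripper":-1},
    {"linear":[-224,-95,4],"angular":[0,0,-6],"gripper":-1},
    {"linear":[-256,-109,6],"angular":[0,0,-7],"gripper":-1},
    {"linear":[-288,-122,10],"angular":[0,0,-8],"gripper":-1},
    {"linear":[-320,-136,14],"angular":[0,0,-9],"gripper":-1},
    {"linear":[-352,-150,18],"angular":[0,0,-10],"gripper":-1},
    {"linear":[-384,-163,22],"angular":[0,0,-11],"gripper":-1},
    {"linear":[-416,-177,25],"angular":[0,0,-11.6],"gripper":-1},
    {"linear":[-448,-190,28],"angular":[0,0,-11.6],"gripper":-1},
    {"linear":[-480,-204,30],"angular":[0,0,-11.6],"gripper":-1},
    {"linear":[-513.7,-217.8,31.3],"angular":[0,0,-11.6],"gripper":-1},
    {"linear":[-513.7,-217.8,31.3],"angular":[0,0,-11.6],"gripper":-1},
    {"linear":[-513.7,-217.8,31.3],"angular":[0,0,-11.6],"gripper":-1}
  ],
  "force": 40
}}

```text
time_s: 3.4
position: [0.6073, 0.0731, 0.2106]
tool_rot: [[-0.968, 0.25, -0.001], [0.25, 0.968, 0.0], [0.001, 0.0, -1.0]]
ft_force: [-1.3, 0.2, -0.2]
grip_width: -0.0002
```

```bash
python3 - <<'E'
from h import *
s=env.observe();print(s["time_s"],s["position"],s["grip_width"],s["ft_force"],s["q"])
p=env.get_image("scene");f=p["frame"].copy()
R=s["tool_rot"]
for d,c in ((.011,(0,0,255)),(.024,(0,255,0))):
    u=proj(p,s["position"]+R[:,2]*d)[0];print(u)
x0,y0=250,110
g=cv2.resize(f[y0:y0+130,x0:x0+170],None,fx=4.5,fy=4.5,interpolation=cv2.INTER_CUBIC)
for d,c in ((.011,(0,0,255)),(.024,(0,255,0))):
    u=(proj(p,s["position"]+R[:,2]*d)[0]-[x0,y0]+.5)*4.5-.5
    cv2.circle(g,tuple(int(t) for t in u),3,c,1)
cv2.imwrite("pics/s1.png",g)
w=env.get_image("wrist");cv2.imwrite("pics/w1.png",w["frame"]);print(w["T_tool_cam"],w["fx"],w["cx"],w["cy"])
E
```

```text
3.4 [0.6073 0.0731 0.2106] -0.0001885052116105935 [-1.2852  0.2448 -0.1829] [ -4.2183  29.3476  67.0049   0.0131  83.6975 -79.7586]
[322.602  194.6124]
[322.1224 197.818 ]
[[-0.0001  0.9542  0.2992  0.0774]
 [ 1.      0.      0.0002 -0.0005]
 [ 0.0002  0.2992 -0.9542 -0.1312]
 [ 0.      0.      0.      1.    ]] 325.19226210127806 283.2336338974244 215.02230509241164
```

View pics/s1.png

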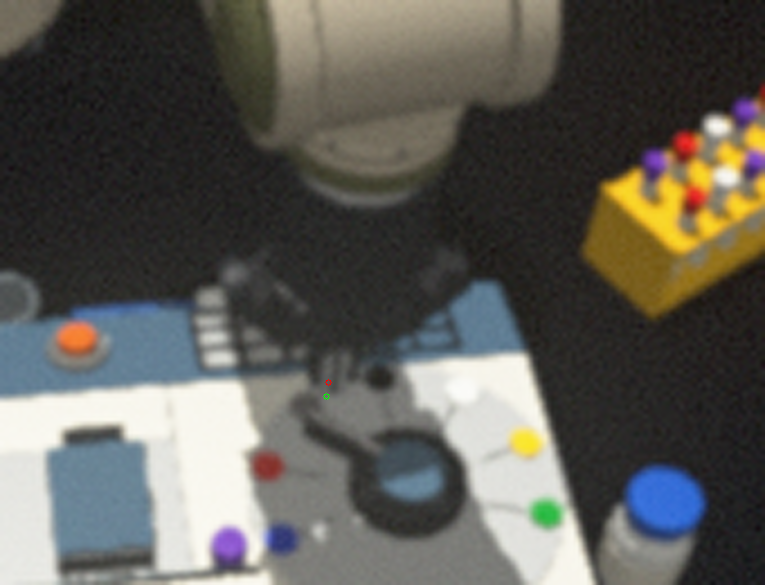

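View pics/w1.png

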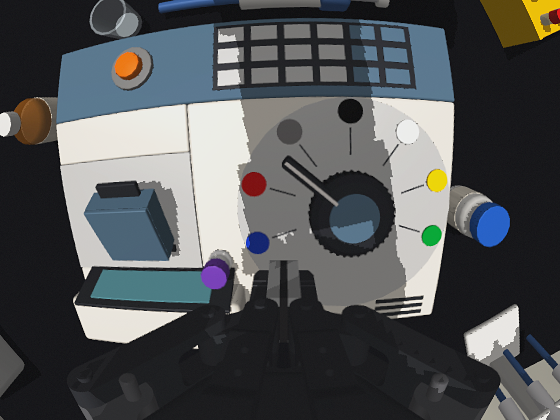

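```bash
cat >> h.py <<'E'
def wproj(w,s,X):
    X=np.atleast_2d(X);c=(X-s["position"])@s["tool_rot"];M=w["T_tool_cam"];c=(c-M[:3,3])@M[:3,:3]
    x,y,z=c[:,0],-c[:,1],-c[:,2];rh=np.hypot(x,y);th=np.arctan2(rh,z)
    return np.c_[w["cx"]+w["fx"]*th*x/rh,w["cy"]+w["fy"]*th*y/rh]
E
python3 - <<'E'
from h import *
from scipy.optimize import least_squares
import h
s=env.observe();w=env.get_image("wrist")
px=np.array([(431,235),(437,180),(407,131),(350,111),(289,131),(254,184),(257,242)])
a=np.arange(-3,4)*np.pi/5
def LW(vv,x,y,z):
    h.v=vv;return W1(x,y,z)
def D(vv): return np.array([LW(vv,24-82*np.cos(t),85-82*np.sin(t),88.5) for t in a])
print(wproj(w,s,D(v))-px)
q=least_squares(lambda vv:(wproj(w,s,D(vv))-px).ravel(),v);print(v,q.x,q.cost)
# key & lip & tab via solve at heights
def at(uv,z):
    X=least_squares(lambda X:(wproj(w,s,[[X[0],X[1],z]])-uv).ravel(),[.5,0]).x
    c,sn=np.cos(q.x[2]),np.sin(q.x[2]);d=X-q.x[:2];return np.array([c*d[0]+sn*d[1],-sn*d[0]+c*d[1]])*1e3
print("key",at((126,65),.0904)," tab",at((287,161),.111)-[24,85], "vial",at((214,276),.119))
t=at((287,161),.111)-[24,85];print(np.degrees(np.arctan2(-t[1],-t[0])))
np.save("v.npy",(q.x+0*v))
E
```

```text
[[1.3751 2.6555]
 [0.9372 2.5897]
 [1.6472 2.7313]
 [1.5276 2.0301]
 [1.3994 2.6531]
 [0.6716 2.4023]
 [1.2487 3.0714]]
[ 0.5796  0.0498 -0.2171] [ 0.5773  0.0492 -0.2167] 1.3434785147430843
key [-108.125   -94.2443]  tab [-45.8311 -50.5842] vial [ 64.4398 -25.7386]
47.82231363157523
```

```bash
python3 - <<'E'
from h import *
np.save("v.npy",[.5783,.0495,-.2168])
import h;h.v=np.load("v.npy")
s=env.observe()
for ph,z in [(88,95)]+[(x,95) for x in range(81,-6,-7)]: print(ph,*row(*h.dialpose(ph,56,z),s))
E
```

```text
88 [0.3, -1.4, 105.3] [0.0, -0.0, 0.1]
81 [7.1, -1.0, 105.3] [0.0, -0.0, 7.1]
74 [13.8, 0.3, 105.3] [0.0, -0.0, 14.1]
67 [20.4, 2.4, 105.3] [0.0, -0.0, 21.1]
60 [26.6, 5.2, 105.3] [0.0, -0.0, 28.1]
53 [32.4, 8.8, 105.3] [0.0, -0.0, 35.1]
46 [37.7, 13.0, 105.3] [0.0, -0.0, 42.1]
39 [42.5, 17.9, 105.3] [0.0, -0.0, 49.1]
32 [46.7, 23.4, 105.3] [0.0, -0.0, 56.1]
25 [50.1, 29.3, 105.3] [0.0, -0.0, 63.1]
18 [52.9, 35.5, 105.3] [0.0, -0.0, 70.1]
11 [54.8, 42.1, 105.3] [0.0, -0.0, 77.1]
4 [55.9, 48.8, 105.3] [0.0, -0.0, 84.1]
-3 [56.2, 55.7, 105.3] [0.0, -0.0, 91.1]
```

Emit:
{"fn": "servo_tool", "kwargs": {
  "commands": [
    {"linear":[0,-1,25],"angular":[0,0,0],"gripper":-1},
    {"linear":[0,-1,50],"angular":[0,0,0],"gripper":-1},
    {"linear":[0,-1.4,75],"angular":[0,0,0],"gripper":-1},
    {"linear":[0,-1.4,92],"angular":[0,0,0],"gripper":-1},
    {"linear":[0,-1.4,102],"angular":[0,0,0],"gripper":-1},
    {"linear":[0.3,-1.4,105.3],"angular":[0,0,0],"gripper":-1},
    {"linear":[7.1,-1,105.3],"angular":[0,0,7],"gripper":-1},
    {"linear":[13.8,0.3,105.3],"angular":[0,0,14],"gripper":-1},
    {"linear":[17,1.4,105.3],"angular":[0,0,17.5],"gripper":-1}
  ]
}}

```text
time_s: 4.45
position: [0.5911, 0.0795, 0.1069]
tool_rot: [[-0.847, 0.532, 0.002], [0.532, 0.847, -0.0], [-0.001, 0.001, -1.0]]
ft_force: [-1.0, -0.6, 0.3]
grip_width: 0.0003
```

```bash
python3 - <<'E'
from h import *
s=env.observe();print(s["time_s"],s["position"],s["ft_force"])
w=env.get_image("wrist");cv2.imwrite("pics/w2.png",w["frame"])
for ph,z in [(x,95) for x in range(63,-76,-7)]: print(ph,*row(*dialpose(ph,56,z),s))
E
```

```text
4.45 [0.5911 0.0795 0.1069] [-0.972  -0.6105  0.3163]
63 [8.1, 0.4, 0.9] [0.1, 0.1, 7.3]
56 [14.8, 1.7, 0.8] [0.1, 0.1, 14.3]
49 [21.3, 3.8, 0.8] [0.1, 0.1, 21.3]
42 [27.5, 6.6, 0.8] [0.1, 0.1, 28.3]
35 [33.3, 10.2, 0.8] [0.1, 0.1, 35.3]
28 [38.6, 14.5, 0.8] [0.1, 0.1, 42.3]
21 [43.4, 19.4, 0.8] [0.1, 0.1, 49.3]
14 [47.5, 24.9, 0.8] [0.1, 0.0, 56.3]
7 [51.0, 30.8, 0.8] [0.1, 0.0, 63.3]
0 [53.7, 37.1, 0.8] [0.1, 0.0, 70.3]
-7 [55.6, 43.6, 0.8] [0.1, 0.0, 77.3]
-14 [56.7, 50.4, 0.8] [0.1, 0.0, 84.3]
-21 [56.9, 57.2, 0.8] [0.1, 0.0, 91.3]
-28 [56.4, 64.0, 0.8] [0.1, 0.0, 98.3]
-35 [55.0, 70.7, 0.8] [0.1, 0.0, 105.3]
-42 [52.8, 77.2, 0.9] [0.1, 0.0, 112.3]
-49 [49.8, 83.3, 0.9] [0.1, -0.0, 119.3]
-56 [46.1, 89.1, 0.9] [0.1, -0.0, 126.3]
-63 [41.7, 94.3, 0.9] [0.1, -0.0, 133.3]
-70 [36.7, 99.0, 0.9] [0.1, -0.0, 140.3]
```

View pics/w2.png

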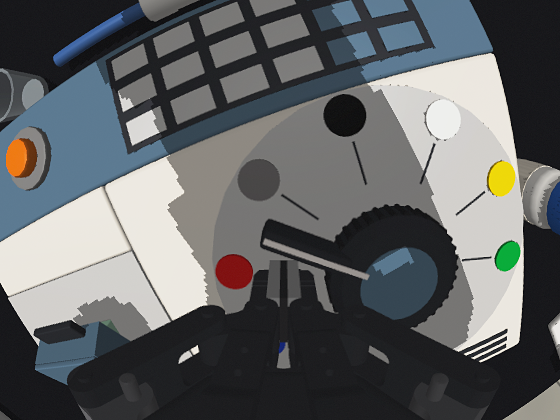

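Emit:
{"fn": "servo_tool", "kwargs": {
  "commands": [
    {"linear":[8,0.4,0.5],"angular":[0,0,7],"gripper":-1},
    {"linear":[14.8,1.7,0.8],"angular":[0,0,14],"gripper":-1},
    {"linear":[21.3,3.8,0.8],"angular":[0,0,21],"gripper":-1},
    {"linear":[27.5,6.6,0.8],"angular":[0,0,28],"gripper":-1},
    {"linear":[33.3,10.2,0.8],"angular":[0,0,35],"gripper":-1},
    {"linear":[38.6,14.5,0.8],"angular":[0,0,42],"gripper":-1},
    {"linear":[43.4,19.4,0.8],"angular":[0,0,49],"gripper":-1},
    {"linear":[47.5,24.9,0.8],"angular":[0,0,56],"gripper":-1},
    {"linear":[51,30.8,0.8],"angular":[0,0,63],"gripper":-1},
    {"linear":[53.7,37.1,0.8],"angular":[0,0,70],"gripper":-1}
  ]
}}

```text
time_s: 5.5
position: [0.5653, 0.1383, 0.1059]
tool_rot: [[0.21, 0.978, 0.001], [0.978, -0.21, -0.002], [-0.002, 0.001, -1.0]]
ft_force: [-1.1, -3.2, 1.0]
grip_width: 0.0002
```

```bash
python3 - <<'E'
from h import *
s=env.observe();print(s["time_s"],s["position"],s["ft_force"])
w=env.get_image("wrist");cv2.imwrite("pics/w3.png",w["frame"])
for ph,z in [(x,95) for x in list(range(-7,-78,-7))+[-81,-84,-87,-89,-91,-93]]: print(ph,*row(*dialpose(ph,56,z),s))
E
```

```text
5.5 [0.5653 0.1383 0.1059] [-1.0958 -3.1763  1.0373]
-7 [7.9, 0.3, -0.1] [0.1, 0.1, 7.3]
-14 [14.6, 1.6, -0.1] [0.1, 0.1, 14.3]
-21 [21.1, 3.7, -0.1] [0.1, 0.1, 21.3]
-28 [27.3, 6.5, -0.1] [0.1, 0.1, 28.3]
-35 [33.1, 10.1, -0.1] [0.1, 0.1, 35.3]
-42 [38.4, 14.4, -0.1] [0.1, 0.1, 42.3]
-49 [43.2, 19.3, -0.2] [0.1, 0.1, 49.3]
-56 [47.3, 24.8, -0.2] [0.1, 0.1, 56.3]
-63 [50.8, 30.7, -0.2] [0.1, 0.0, 63.3]
-70 [53.5, 37.0, -0.1] [0.1, 0.0, 70.3]
-77 [55.4, 43.5, -0.1] [0.1, 0.0, 77.3]
-81 [56.1, 47.4, -0.1] [0.1, 0.0, 81.3]
-84 [56.4, 50.3, -0.1] [0.1, 0.0, 84.3]
-87 [56.7, 53.2, -0.1] [0.1, 0.0, 87.3]
-89 [56.7, 55.2, -0.1] [0.1, 0.0, 89.3]
-91 [56.7, 57.1, -0.1] [0.1, 0.0, 91.3]
-93 [56.6, 59.1, -0.1] [0.1, 0.0, 93.3]
```

View pics/w3.png

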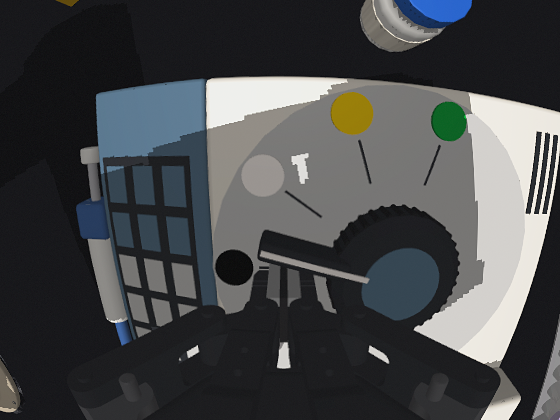

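Emit:
{"fn": "servo_tool", "kwargs": {
  "commands": [
    {"linear":[7.9,0.3,0],"angular":[0,0,7],"gripper":-1},
    {"linear":[14.6,1.6,0],"angular":[0,0,14],"gripper":-1},
    {"linear":[21.1,3.7,0],"angular":[0,0,21],"gripper":-1},
    {"linear":[27.3,6.5,0],"angular":[0,0,28],"gripper":-1},
    {"linear":[33.1,10.1,0],"angular":[0,0,35],"gripper":-1},
    {"linear":[38.4,14.4,0],"angular":[0,0,42],"gripper":-1},
    {"linear":[43.2,19.3,0],"angular":[0,0,49],"gripper":-1},
    {"linear":[47.3,24.8,0],"angular":[0,0,56],"gripper":-1},
    {"linear":[50.8,30.7,0],"angular":[0,0,63],"gripper":-1},
    {"linear":[53.5,37,0],"angular":[0,0,70],"gripper":-1},
    {"linear":[55.4,43.5,0],"angular":[0,0,77],"gripper":-1},
    {"linear":[56.1,47.4,0],"angular":[0,0,81],"gripper":-1},
    {"linear":[56.4,50.3,0],"angular":[0,0,84],"gripper":-1},
    {"linear":[56.4,50.3,0],"angular":[0,0,84],"gripper":-1}
  ]
}}

```text
time_s: 6.95
position: [0.6266, 0.1837, 0.1056]
tool_rot: [[0.995, -0.1, 0.001], [-0.1, -0.995, 0.0], [0.001, -0.0, -1.0]]
ft_force: [0.4, 0.3, -0.0]
grip_width: 0.0003
```

```bash
python3 - <<'E'
from h import *
s=env.observe();print(s["time_s"],s["position"],s["ft_force"])
w=env.get_image("wrist");cv2.imwrite("pics/w4.png",w["frame"])
for ph,z in [(x,95) for x in [-84,-87,-89,-91,-93]]: print(ph,*row(*dialpose(ph,56,z),s))
E
```

```text
6.95 [0.6266 0.1837 0.1056] [ 0.3538  0.273  -0.0446]
-84 [-0.2, 0.8, -0.4] [-0.0, -0.1, 0.7]
-87 [2.7, 0.9, -0.4] [-0.0, -0.1, 3.7]
-89 [4.7, 1.0, -0.4] [-0.0, -0.1, 5.7]
-91 [6.6, 1.3, -0.4] [-0.0, -0.1, 7.7]
-93 [8.6, 1.6, -0.4] [-0.0, -0.1, 9.7]
```

View pics/w4.png

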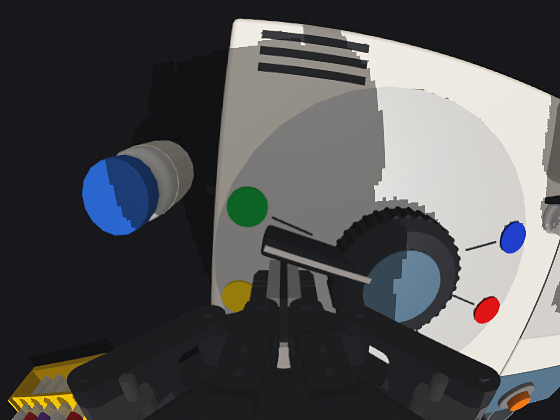

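Emit:
{"fn": "servo_tool", "kwargs": {
  "commands": [
    {"linear":[2.7,0.9,0],"angular":[0,0,3.7],"gripper":-1},
    {"linear":[4.7,1,0],"angular":[0,0,5.7],"gripper":-1},
    {"linear":[6.6,1.3,0],"angular":[0,0,7.7],"gripper":-1},
    {"linear":[6.6,1.3,0],"angular":[0,0,7.7],"gripper":-1},
    {"linear":[6.6,1.3,0],"angular":[0,0,7.7],"gripper":-1}
  ]
}}

```text
time_s: 7.5
position: [0.6324, 0.1817, 0.1051]
tool_rot: [[0.973, -0.233, 0.0], [-0.233, -0.973, 0.0], [0.0, -0.0, -1.0]]
ft_force: [-0.5, 0.1, 0.1]
grip_width: 0.0003
```

```bash
cat >> h.py <<'E'
def tabfit(w,s,px):
    # px: point on white line (outer end), z=.111 -> local dial angle
    from scipy.optimize import least_squares
    X=least_squares(lambda X:(wproj(w,s,[[X[0],X[1],.111]])-px).ravel(),[.58,.12]).x
    d=X-W1(24,85,0)[:2];yaw=np.degrees(np.arctan2(d[1],d[0])-v[2])-180
    return (yaw+180)%360-180,np.hypot(*d)
E
python3 - <<'E'
from h import *
s=env.observe();print(s["time_s"],s["position"],s["ft_force"])
w=env.get_image("wrist");cv2.imwrite("pics/w5.png",w["frame"])
E
```

```text
7.5 [0.6324 0.1817 0.1051] [-0.5189  0.0716  0.1304]
```

View pics/w5.png

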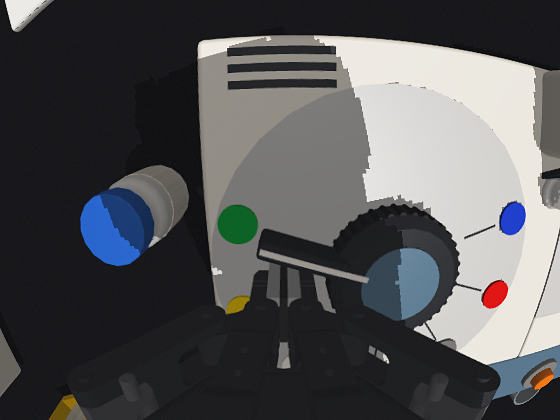

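```bash
python3 - <<'E'
from h import *
s=env.observe();w=env.get_image("wrist")
for q in [(262,251),(366,281),(300,262)]: print(tabfit(w,s,q))
a=-3*np.pi/5
print(wproj(w,s,[W1(24-82*np.cos(a),85-82*np.sin(a),88.5),W1(24,85,108)]))
for ph,z in [(x,95) for x in [-87,-88,-90,-91,-93,-94,-95,-96]]: print(ph,*row(*dialpose(ph,56,z),s))
E
```

```text
(np.float64(-108.32506802879267), np.float64(0.06719743691063901))
(np.float64(-105.8826207828254), np.float64(0.018722417465398912))
(np.float64(-108.17478121411727), np.float64(0.05030292715722212))
[[235.335  224.5645]
 [399.7825 285.2234]]
-87 [-3.3, -0.1, -0.9] [-0.0, -0.0, -4.1]
-88 [-2.4, -0.2, -0.9] [-0.0, -0.0, -3.1]
-90 [-0.4, -0.2, -0.9] [-0.0, -0.0, -1.1]
-91 [0.6, -0.2, -0.9] [-0.0, -0.0, -0.1]
-93 [2.5, -0.2, -0.9] [-0.0, -0.0, 1.9]
-94 [3.5, -0.2, -0.9] [-0.0, -0.0, 2.9]
-95 [4.5, -0.1, -0.9] [-0.0, -0.0, 3.9]
-96 [5.4, -0.0, -0.9] [-0.0, -0.0, 4.9]
```

Emit:
{"fn": "servo_tool", "kwargs": {
  "commands": [
    {"linear":[-4,0,0],"angular":[0,0,-4],"gripper":-1},
    {"linear":[-9,1,0],"angular":[0,0,-8],"gripper":-1},
    {"linear":[-9,1,-15],"angular":[0,0,-8],"gripper":-1},
    {"linear":[-9,1,-40],"angular":[0,0,-8],"gripper":-1},
    {"linear":[-12,1,-70],"angular":[0,0,-8],"gripper":-1},
    {"linear":[-20,1,-100],"angular":[0,0,-8],"gripper":-1},
    {"linear":[-20,1,-115],"angular":[0,0,-8],"gripper":-1}
  ]
}}

```text
time_s: 8.3
position: [0.6127, 0.1858, 0.2231]
tool_rot: [[0.995, -0.096, 0.004], [-0.096, -0.995, 0.001], [0.004, -0.001, -1.0]]
ft_force: [1.3, -0.1, 0.5]
grip_width: -0.0001
```

```bash
python3 - <<'E'
from h import *
s=env.observe();print(s["time_s"],s["position"],s["ft_force"],s["q"])
w=env.get_image("wrist");cv2.imwrite("pics/w6.png",w["frame"])
a=-3*np.pi/5
print(wproj(w,s,[W1(24-82*np.cos(a),85-82*np.sin(a),88.5),W1(24-70*np.cos(a),85-70*np.sin(a),111),W1(24,85,108)]))
E
```

```text
8.3 [0.6127 0.1858 0.2231] [ 1.3227 -0.1161  0.4591] [  6.293   31.6963  60.6849   0.0062  87.3965 101.7932]
[[262.236  151.0877]
 [274.8303 160.7702]
 [355.159  197.9809]]
```

View pics/w6.png

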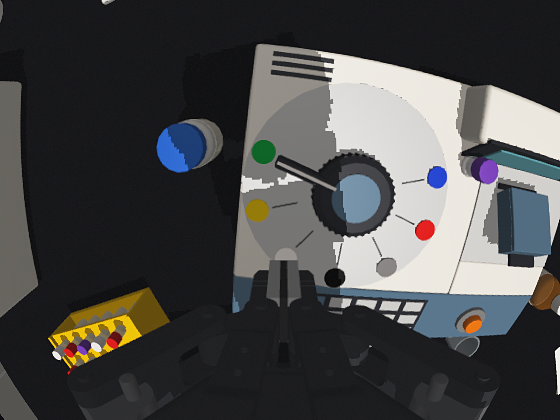

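```bash
cat >> h.py <<'E'
def coverpose(th,back=3,dz=0):
    c,s=np.cos(th),np.sin(th);fx=60*c-24*s;z=86+60*s+24*c
    return W1(45-fx+back,-95,z+dz+11),Rdown(np.degrees(v[2]))
E
python3 - <<'E'
from h import *
s=env.observe()
print(row(*coverpose(.7,dz=60),s))
for t in np.arange(.7,-.04,-.06): print(round(t,2),*row(*coverpose(t),s))
E
```

```text
([-16.0, 235.5, 10.3], [-0.1, -0.4, 6.9])
0.7 [-16.4, 235.5, 70.3] [-0.1, -0.4, 6.9]
0.64 [-19.7, 235.1, 72.2] [-0.1, -0.4, 6.9]
0.58 [-23.0, 234.7, 74.3] [-0.1, -0.4, 6.9]
0.52 [-26.1, 234.4, 76.6] [-0.1, -0.4, 6.9]
0.46 [-29.0, 234.0, 79.1] [-0.1, -0.4, 6.9]
0.4 [-31.8, 233.7, 81.7] [-0.1, -0.4, 6.9]
0.34 [-34.5, 233.4, 84.5] [-0.1, -0.4, 6.9]
0.28 [-36.9, 233.1, 87.5] [-0.1, -0.4, 6.9]
0.22 [-39.2, 232.8, 90.6] [-0.1, -0.4, 6.9]
0.16 [-41.3, 232.6, 93.9] [-0.1, -0.4, 6.9]
0.1 [-43.2, 232.3, 97.2] [-0.1, -0.4, 6.9]
0.04 [-44.9, 232.1, 100.7] [-0.1, -0.4, 6.9]
-0.02 [-46.4, 232.0, 104.3] [-0.1, -0.4, 6.9]
```

Emit:
{"fn": "servo_tool", "kwargs": {
  "commands": [
    {"linear":[-2,30,2],"angular":[0,0,1],"gripper":-1},
    {"linear":[-4,60,4],"angular":[0,0,2],"gripper":-1},
    {"linear":[-6,90,6],"angular":[0,0,3],"gripper":-1},
    {"linear":[-8,120,8],"angular":[0,0,4],"gripper":-1},
    {"linear":[-10,150,10],"angular":[0,0,5],"gripper":-1},
    {"linear":[-12,180,10],"angular":[0,0,6],"gripper":-1},
    {"linear":[-14,210,10],"angular":[0,0,6.9],"gripper":-1},
    {"linear":[-16,230,10],"angular":[0,-0.4,6.9],"gripper":-1},
    {"linear":[-16,235.5,10],"angular":[0,-0.4,6.9],"gripper":-1},
    {"linear":[-16,235.5,10],"angular":[0,-0.4,6.9],"gripper":-1}
  ]
}}

```text
time_s: 9.35
position: [0.5739, -0.0476, 0.2095]
tool_rot: [[0.976, -0.217, -0.007], [-0.217, -0.976, 0.001], [-0.007, 0.0, -1.0]]
ft_force: [-0.0, 0.5, 0.1]
grip_width: -0.0
```

```bash
python3 - <<'E'
from h import *
s=env.observe();print(s["time_s"],s["position"],s["ft_force"])
w=env.get_image("wrist");f=w["frame"]
for t in (.7,.47,.2):
    c,sn=np.cos(t),np.sin(t)
    pts=[W1(45-60*c+24*sn,-95+dy,86+60*sn+24*c) for dy in (-28,28)]
    u=wproj(w,s,pts);print(t,u);cv2.line(f,*[tuple(int(x) for x in k) for k in u],(0,0,255),1)
cv2.imwrite("pics/w7.png",f)
print(row(*coverpose(.7,dz=20),s))
for t in np.arange(.7,-.04,-.06): print(round(t,2),*row(*coverpose(t),s))
E
```

```text
9.35 [ 0.5739 -0.0476  0.2095] [-0.0438  0.5448  0.0555]
0.7 [[323.8643 236.9674]
 [238.5086 237.1094]]
0.47 [[321.6936 248.7749]
 [240.9553 248.8978]]
0.2 [[319.1112 255.6597]
 [243.8376 255.7702]]
([1.3, -0.8, 35.4], [0.0, 0.4, -0.1])
0.7 [1.4, -0.8, 55.4] [0.0, 0.4, -0.1]
0.64 [-1.9, -0.8, 57.4] [0.0, 0.4, -0.1]
0.58 [-5.2, -0.8, 59.5] [0.0, 0.4, -0.1]
0.52 [-8.2, -0.8, 61.9] [0.0, 0.4, -0.1]
0.46 [-11.2, -0.8, 64.4] [0.0, 0.4, -0.1]
0.4 [-14.0, -0.8, 67.1] [0.0, 0.4, -0.1]
0.34 [-16.6, -0.8, 70.0] [0.0, 0.4, -0.1]
0.28 [-19.0, -0.8, 73.0] [0.0, 0.4, -0.1]
0.22 [-21.3, -0.8, 76.1] [0.0, 0.4, -0.1]
0.16 [-23.4, -0.8, 79.4] [0.0, 0.4, -0.1]
0.1 [-25.2, -0.8, 82.8] [0.0, 0.4, -0.1]
0.04 [-26.9, -0.8, 86.3] [0.0, 0.4, -0.1]
-0.02 [-28.4, -0.8, 89.9] [0.0, 0.4, -0.1]
```

View pics/w7.png

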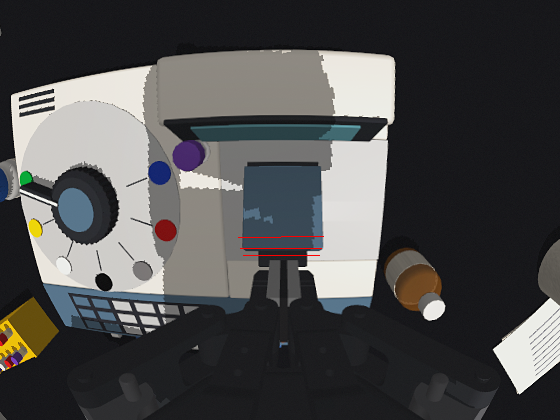

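Emit:
{"fn": "servo_tool", "kwargs": {
  "commands": [
    {"linear":[-2,-0.8,20],"angular":[0,0.4,0],"gripper":-1},
    {"linear":[-4,-0.8,42],"angular":[0,0.4,0],"gripper":-1},
    {"linear":[-5.2,-0.8,55],"angular":[0,0.4,0],"gripper":-1},
    {"linear":[-5.2,-0.8,59.5],"angular":[0,0.4,0],"gripper":-1},
    {"linear":[-8.2,-0.8,61.9],"angular":[0,0.4,0],"gripper":-1},
    {"linear":[-11.2,-0.8,64.4],"angular":[0,0.4,0],"gripper":-1},
    {"linear":[-14,-0.8,67.1],"angular":[0,0.4,0],"gripper":-1},
    {"linear":[-16.6,-0.8,70],"angular":[0,0.4,0],"gripper":-1},
    {"linear":[-19,-0.8,73],"angular":[0,0.4,0],"gripper":-1},
    {"linear":[-21.3,-0.8,76.1],"angular":[0,0.4,0],"gripper":-1}
  ]
}}

```text
time_s: 10.4
position: [0.5525, -0.0419, 0.1339]
tool_rot: [[0.976, -0.216, -0.0], [-0.216, -0.976, -0.0], [0.0, 0.0, -1.0]]
ft_force: [-0.6, 0.9, 1.8]
grip_width: -0.0
```

```bash
python3 - <<'E'
from h import *
s=env.observe();print(s["time_s"],s["position"],s["ft_force"])
w=env.get_image("wrist");f=w["frame"];cv2.imwrite("pics/w8.png",f)
for t in np.arange(.22,-.11,-.03): print(round(t,2),*row(*coverpose(t),s))
E
```

```text
10.4 [ 0.5525 -0.0419  0.1339] [-0.6239  0.9455  1.7568]
0.22 [0.2, 0.2, 0.4] [0.0, -0.0, -0.1]
0.19 [-0.8, 0.2, 2.0] [0.0, -0.0, -0.1]
0.16 [-1.9, 0.2, 3.7] [0.0, -0.0, -0.1]
0.13 [-2.8, 0.2, 5.4] [0.0, -0.0, -0.1]
0.1 [-3.8, 0.2, 7.1] [0.0, -0.0, -0.1]
0.07 [-4.6, 0.2, 8.8] [0.0, -0.0, -0.1]
0.04 [-5.4, 0.2, 10.6] [0.0, -0.0, -0.1]
0.01 [-6.2, 0.2, 12.3] [0.0, -0.0, -0.1]
-0.02 [-6.9, 0.2, 14.1] [0.0, -0.0, -0.1]
-0.05 [-7.6, 0.2, 16.0] [0.0, -0.0, -0.1]
-0.08 [-8.2, 0.2, 17.8] [0.0, -0.0, -0.1]
-0.11 [-8.7, 0.2, 19.7] [0.0, -0.0, -0.1]
```

View pics/w8.png

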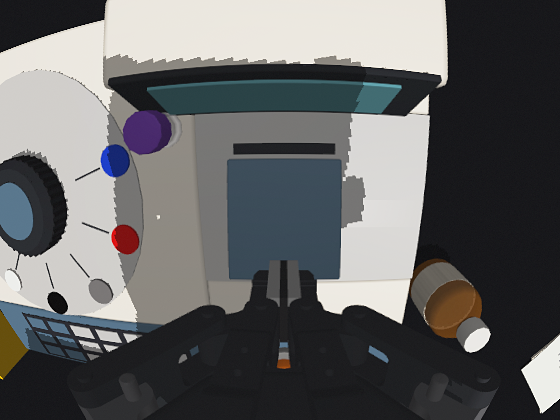

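Cover is following with about 1.8 N. I'll continue down its arc to shut.

Emit:
{"fn": "servo_tool", "kwargs": {
  "commands": [
    {"linear":[-0.8,0.2,2],"angular":[0,0,0],"gripper":-1},
    {"linear":[-1.9,0.2,3.7],"angular":[0,0,0],"gripper":-1},
    {"linear":[-2.8,0.2,5.4],"angular":[0,0,0],"gripper":-1},
    {"linear":[-3.8,0.2,7.1],"angular":[0,0,0],"gripper":-1},
    {"linear":[-4.6,0.2,8.8],"angular":[0,0,0],"gripper":-1},
    {"linear":[-5.4,0.2,10.6],"angular":[0,0,0],"gripper":-1},
    {"linear":[-6.2,0.2,12.3],"angular":[0,0,0],"gripper":-1}
  ]
}}

```text
time_s: 11.15
position: [0.5467, -0.0408, 0.1215]
tool_rot: [[0.976, -0.216, -0.0], [-0.216, -0.976, -0.001], [0.0, 0.001, -1.0]]
ft_force: [0.1, -1.0, 0.8]
grip_width: -0.0001
```

Emit:
{"fn": "servo_tool", "kwargs": {
  "commands": [
    {"linear":[-0.4,0,1],"angular":[0,0,0],"gripper":-1},
    {"linear":[-0.4,0,1.5],"angular":[0,0,0],"gripper":-1}
  ]
}}

```text
time_s: 11.35
position: [0.5465, -0.0408, 0.1209]
tool_rot: [[0.976, -0.216, 0.001], [-0.216, -0.976, -0.001], [0.001, 0.001, -1.0]]
ft_force: [-3.9, 0.6, 10.2]
grip_width: 0.0
```

Emit:
{"fn": "servo_tool", "kwargs": {
  "commands": [
    {"linear":[0,0,2],"angular":[0,0,0],"gripper":-1},
    {"linear":[0,0,2.5],"angular":[0,0,0],"gripper":-1},
    {"linear":[0,0,2.5],"angular":[0,0,0],"gripper":-1}
  ]
}}

```text
time_s: 11.65
position: [0.5466, -0.0408, 0.1207]
tool_rot: [[0.976, -0.216, 0.003], [-0.216, -0.976, -0.002], [0.003, 0.001, -1.0]]
ft_force: [-8.6, 1.3, 26.3]
grip_width: 0.0001
```

Emit:
{"fn": "servo_tool", "kwargs": {
  "commands": [
    {"linear":[0,0,-5],"angular":[0,0,0],"gripper":-1},
    {"linear":[0,0,-25],"angular":[0,0,0],"gripper":-1},
    {"linear":[-30,0,-50],"angular":[0,0,0],"gripper":-1},
    {"linear":[-70,0,-70],"angular":[0,0,0],"gripper":-1},
    {"linear":[-110,0,-80],"angular":[0,0,0],"gripper":-1},
    {"linear":[-110,0,-80],"angular":[0,0,0],"gripper":-1},
    {"linear":[-110,0,-80],"angular":[0,0,0],"gripper":-1}
  ]
}}

```text
time_s: 12.35
position: [0.4389, -0.0168, 0.1981]
tool_rot: [[0.976, -0.216, 0.001], [-0.216, -0.976, -0.001], [0.002, 0.0, -1.0]]
ft_force: [0.9, 0.4, -0.1]
grip_width: -0.0
```

```bash
python3 - <<'E'
from h import *
s=env.observe();print(s["time_s"],s["position"],s["ft_force"])
w=env.get_image("wrist");f=w["frame"].copy()
for t in (0.,.06,.12):
    c,sn=np.cos(t),np.sin(t)
    L=lambda r,dy,h:W1(45-r*c+h*sn,-95+dy,86+r*sn+h*c)
    print(t,wproj(w,s,[L(60,-28,24),L(60,28,24),L(66,-18,8),L(72,18,8),L(72,-18,8)]).round(1).tolist())
th=np.radians(12)
k=W1(-109+0,-95,90.4);print("key",wproj(w,s,[k]))
a=-3*np.pi/5
print(wproj(w,s,[W1(24-82*np.cos(a),85-82*np.sin(a),88.5),W1(24-70*np.cos(a),85-70*np.sin(a),111)]))
cv2.imwrite("pics/w9.png",f)
p=env.get_image("top")
cv2.imwrite("pics/top9.png",cv2.resize(p["frame"][120:270,175:345],None,fx=4,fy=4,interpolation=cv2.INTER_CUBIC))
E
```

```text
12.35 [ 0.4389 -0.0168  0.1981] [ 0.9409  0.4497 -0.1239]
0.0 [[324.7, 71.1], [240.2, 71.3], [307.9, 81.9], [257.2, 90.2], [307.9, 90.1]]
0.06 [[325.4, 68.1], [239.5, 68.3], [308.3, 80.5], [256.7, 88.9], [308.3, 88.8]]
0.12 [[326.1, 64.8], [238.8, 64.9], [308.8, 78.7], [256.2, 87.1], [308.8, 87.0]]
key [[282.7316 199.877 ]]
[[11.2753 43.8505]
 [ 2.744  41.9429]]
```

View pics/w9.png

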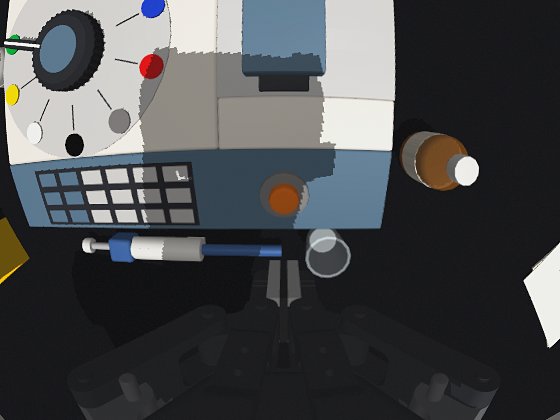

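View pics/top9.png

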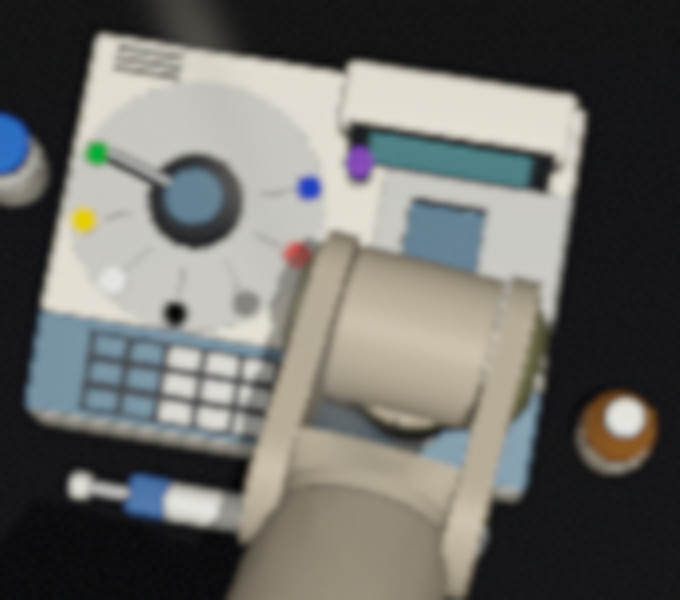

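```bash
cat >> h.py <<'E'
def keypose(d): # d: tip depth mm below key top along -n
    t=np.radians(12);q=d-11
    yv=v[2];R=Rdown(np.degrees(yv));zl=np.array([np.sin(t)*np.cos(yv),np.sin(t)*np.sin(yv),-np.cos(t)])
    y=R[:,1];x=np.cross(y,zl);R=np.c_[x,y,zl]
    return W1(-109+q*np.sin(t),-94.7,90.4-q*np.cos(t)),R
E
python3 - <<'E'
from h import *
s=env.observe()
for d in (-60,-30,-10,-3,0,2,4,6,8): print(d,*row(*keypose(d),s))
E
```

```text
-60 [-2.7, -0.2, 37.6] [0.0, 12.0, -0.1]
-30 [3.5, -0.2, 67.0] [0.0, 12.0, -0.1]
-10 [7.7, -0.2, 86.5] [0.0, 12.0, -0.1]
-3 [9.1, -0.2, 93.4] [0.0, 12.0, -0.1]
0 [9.7, -0.2, 96.3] [0.0, 12.0, -0.1]
2 [10.1, -0.2, 98.3] [0.0, 12.0, -0.1]
4 [10.6, -0.2, 100.2] [0.0, 12.0, -0.1]
6 [11.0, -0.2, 102.2] [0.0, 12.0, -0.1]
8 [11.4, -0.2, 104.1] [0.0, 12.0, -0.1]
```

Emit:
{"fn": "servo_tool", "kwargs": {
  "commands": [
    {"linear":[-2.7,0,20],"angular":[0,6,0],"gripper":-1},
    {"linear":[-2.7,0,37.6],"angular":[0,12,0],"gripper":-1},
    {"linear":[3.5,0,67],"angular":[0,12,0],"gripper":-1},
    {"linear":[7.7,0,86.5],"angular":[0,12,0],"gripper":-1},
    {"linear":[9.1,0,93.4],"angular":[0,12,0],"gripper":-1},
    {"linear":[9.1,0,93.4],"angular":[0,12,0],"gripper":-1}
  ]
}}

```text
time_s: 13.05
position: [0.4481, -0.019, 0.1033]
tool_rot: [[0.955, -0.217, 0.201], [-0.212, -0.976, -0.045], [0.206, 0.0, -0.979]]
ft_force: [-0.7, -0.2, -0.1]
grip_width: 0.0002
```

```bash
python3 - <<'E'
from h import *
s=env.observe();print(s["time_s"],s["position"],s["ft_force"])
w=env.get_image("wrist");cv2.imwrite("pics/w10.png",w["frame"])
for d in (-3,0,2,4,6,8,-40): print(d,*row(*keypose(d),s))
E
```

```text
13.05 [ 0.4481 -0.019   0.1033] [-0.6664 -0.1514 -0.0577]
-3 [0.6, -0.2, -0.6] [0.0, 0.1, -0.1]
0 [0.6, -0.2, 2.4] [0.0, 0.1, -0.1]
2 [0.7, -0.2, 4.4] [0.0, 0.1, -0.1]
4 [0.7, -0.2, 6.4] [0.0, 0.1, -0.1]
6 [0.7, -0.2, 8.4] [0.0, 0.1, -0.1]
8 [0.7, -0.2, 10.4] [0.0, 0.1, -0.1]
-40 [0.6, -0.2, -37.6] [0.0, 0.1, -0.1]
```

View pics/w10.png

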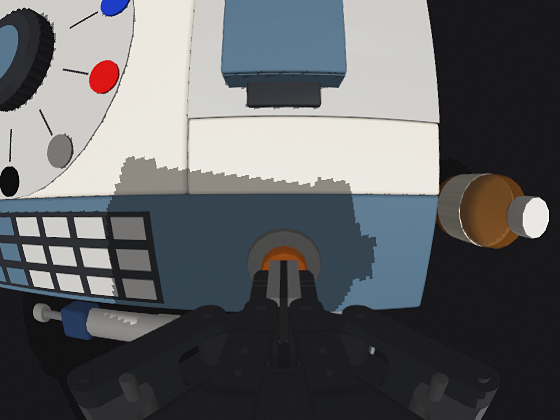

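Emit:
{"fn": "servo_tool", "kwargs": {
  "commands": [
    {"linear":[0.6,0,2.4],"angular":[0,0,0],"gripper":-1},
    {"linear":[0.6,0,4.4],"angular":[0,0,0],"gripper":-1},
    {"linear":[0.6,0,6.4],"angular":[0,0,0],"gripper":-1},
    {"linear":[0.6,0,7.4],"angular":[0,0,0],"gripper":-1}
  ]
}}

```text
time_s: 13.5
position: [0.4505, -0.0195, 0.0977]
tool_rot: [[0.955, -0.216, 0.205], [-0.212, -0.976, -0.046], [0.21, 0.001, -0.978]]
ft_force: [2.0, -0.2, 3.7]
grip_width: -0.0001
```

Emit:
{"fn": "servo_tool", "kwargs": {
  "commands": [
    {"linear":[0,0,2],"angular":[0,0,0],"gripper":-1},
    {"linear":[0,0,3],"angular":[0,0,0],"gripper":-1}
  ]
}}

```text
time_s: 13.7
position: [0.451, -0.0196, 0.0961]
tool_rot: [[0.954, -0.216, 0.206], [-0.211, -0.976, -0.047], [0.211, 0.001, -0.977]]
ft_force: [-13.9, 2.2, 41.9]
grip_width: 0.0003
```

Emit:
{"fn": "servo_tool", "kwargs": {
  "commands": [
    {"linear":[0,0,-5],"angular":[0,0,0],"gripper":-1},
    {"linear":[0,0,-15],"angular":[0,0,0],"gripper":-1},
    {"linear":[0,0,-40],"angular":[0,0,0],"gripper":-1},
    {"linear":[0,0,-75],"angular":[0,0,0],"gripper":-1},
    {"linear":[-20,0,-110],"angular":[0,0,0],"gripper":-1},
    {"linear":[-20,0,-130],"angular":[0,0,0],"gripper":-1},
    {"linear":[-20,0,-130],"angular":[0,0,0],"gripper":-1},
    {"linear":[-20,0,-130],"angular":[0,0,0],"gripper":-1}
  ]
}}

```text
time_s: 14.5
position: [0.4047, -0.0093, 0.2169]
tool_rot: [[0.955, -0.216, 0.203], [-0.212, -0.976, -0.045], [0.208, 0.0, -0.978]]
ft_force: [0.1, -0.2, 0.2]
grip_width: 0.0001
```

```bash
python3 - <<'E'
from h import *
s=env.observe();print(s["time_s"],s["position"],s["ft_force"])
w=env.get_image("wrist");cv2.imwrite("pics/w11.png",w["frame"])
th=np.radians(12)
for h in (0,5): print("key -%d"%h,wproj(w,s,[W1(-109+h*np.sin(th),-94.7,90.4-h*np.cos(th))]))
a=-3*np.pi/5
print(wproj(w,s,[W1(24-82*np.cos(a),85-82*np.sin(a),88.5),W1(24-70*np.cos(a),85-70*np.sin(a),111)]))
for t in (0.,.06,.12):
    c,sn=np.cos(t),np.sin(t)
    L=lambda r,dy,h:W1(45-r*c+h*sn,-95+dy,86+r*sn+h*c)
    print(t,wproj(w,s,[L(60,-28,24),L(60,28,24),L(72,18,8),L(72,-18,8)]).round(1).tolist())
p=env.get_image("scene");k=800/220
cv2.imwrite("pics/s11.png",cv2.resize(p["frame"][160:290,190:410],None,fx=k,fy=k,interpolation=cv2.INTER_CUBIC))
E
```

```text
14.5 [ 0.4047 -0.0093  0.2169] [ 0.0521 -0.2205  0.1947]
key -0 [[282.3779 182.6456]]
key -5 [[282.3875 181.4397]]
[[46.9162 46.6144]
 [41.6559 40.6018]]
0.0 [[317.6, 66.7], [247.6, 66.9], [261.1, 86.1], [304.1, 86.0]]
0.06 [[318.0, 63.5], [247.1, 63.6], [260.8, 83.9], [304.4, 83.9]]
0.12 [[318.4, 59.9], [246.7, 60.0], [260.5, 81.4], [304.7, 81.3]]
```

View pics/w11.png

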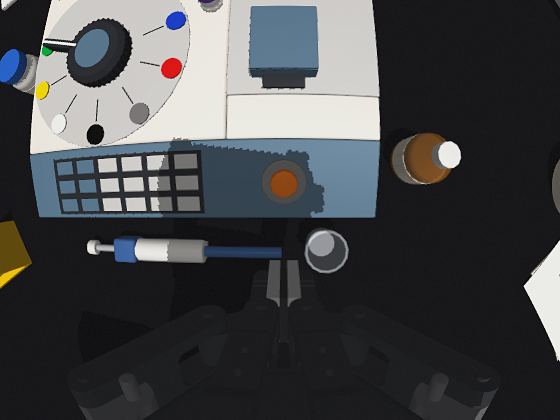

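View pics/s11.png

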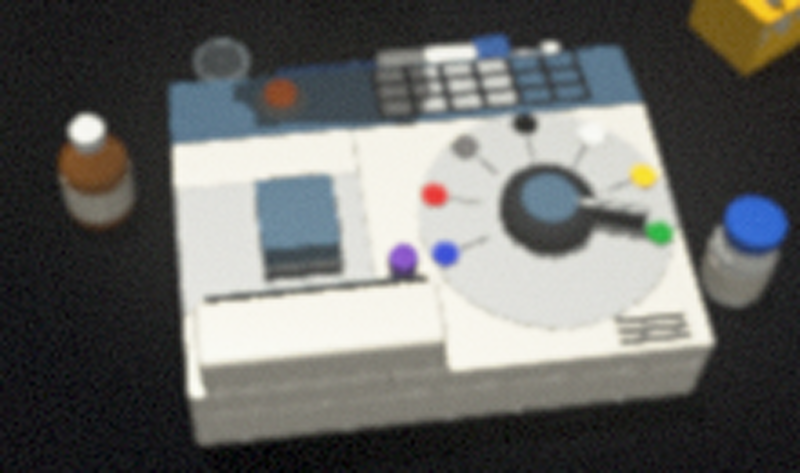

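```bash
python3 - <<'E'
from rig import env
print(env.close_job())
E
```

```text
the job is handed in; nothing more can be done
None
```

The photometer is set to its green filter with the cuvette cover shut. After both of those, I pressed the orange zero key fully and let it go. I handed the job in at about 14.6 s, with the robot clear of everything.

- **Dial:** I pushed the tab clockwise with the closed fingertips from near grey, four clicks round to green. In the wrist picture the tab measured about -108°, which is green's click position. It stayed there after I backed off, and the top and scene views agree.
- **Cover:** I pressed its front top edge down along its arc. It stopped with the fingertip 25 mm above the deck, the height given for shut, and I held it there with 10 to 26 N. Later pictures match an angle of 0, apart from the 2–3 pixel camera offset.
- **Zero key:** I pressed it at right angles to the panel until it bottomed out, then lifted off. Just before the stop the force was about 4 N, as expected for the key. The key could not be shown to be back up from the picture: raised and pressed differ by only about 1 pixel there. The wrist force read near zero after I lifted off.

**One force reading to note:** when the key bottomed out, the wrist briefly read about 44 N. It came through the fingertips, not the arm or gripper body, so the 40 N limit should not apply, and the wrist limit is 120 N.

Nothing else on the bench was touched, and the bottles, vial, beaker and pipette look unmoved in the last pictures.

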